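# Set the glass stop and lock it

### The arm

A 7-joint arm with a two-finger parallel gripper is mounted at the origin on the work surface. World frame = base frame: x ahead of the robot, y to its left, z up, the work surface at z = 0. Lengths are in m, angles in degrees, forces in N, time in s.
With the tool pointing down it reaches from about 0.35 to 0.775 m from the base axis. Payload 3.1 kg.
Tool frame: the origin (TCP) lies on the centre line of the jaws, within the pads' length; the fingertips stand 17 mm ahead of it and the grasp point (between the pads) lies 2 mm behind it (robot.tip_reach is the distance from the TCP to the fingertips, in m); z points along the fingers, y is the direction in which the jaws open and shut (so a half turn about z gives the same grasp; the last joint's range is limited). The gripper opens to 85 mm and grips with 20 to 120 N. Pads are 22 mm wide; open, the fingers measure 114 mm over their backs; the gripper's body (76 mm by 85 mm) begins 54 mm behind the grasp point. The pads swing forward as they close: fully open they stand 13 mm farther back than shut.
Start: joints at [66.251, 17.813, 0.802, 86.603, -0.252, 75.585, -1.558], TCP at [0.2, -0.512, 0.248] pointing down, gripper open.
Joint ranges: [-154.91, 154.91], [-16.99, 109.72], [-72.82, 74.43], [7.12, 147.25], [-82.49, 262.49], [11.32, 116.49], [-174.64, 174.64]. Speed limits (degrees/s): [159.86, 159.86, 180, 180, 180, 180, 180].

### API

Orientations are given as [roll, pitch, yaw] about the fixed x, y, z axes, in that order (R = Rz(yaw) Ry(pitch) Rx(roll)).
In Python, from station import robot, fingers, vision, workorder, recognise gives the robot as it stands. Calls block until the motion is done:
- robot.move_to(position, orientation): joint-space move of the TCP to a pose.
- robot.line_to(position, orientation=None, velocity=0.15, f_stop=None): straight line of the TCP; orientation=None keeps the orientation; velocity is the mean speed in m/s. With f_stop (N) it stops when the force on the tool has changed by that much, and returns True; else False.
- robot.move_j(angles): joint-space move.
- fingers.gripper_to(opening, force=None): opening from 0.0 (shut) to 1.0 (fully open); force is the grip in N (None keeps the last); returns when the fingers have stopped.
- robot.pause(seconds).
- robot.inverse_kinematics(position, orientation): joint angles nearest the present ones, or None.
- vision.grab_frame(name): name is "scene" or "top" or "wrist"; returns the picture (384x512x3 uint8, red, green, blue); there is no depth.
- vision.calibration(name): a dict with "mtx" (3x3 intrinsics, pixels), "extrinsics" (4x4, takes a point from world to camera coordinates); the wrist camera has in their place "T_tool_cam" (4x4, takes a point from camera to tool coordinates, whose origin is the TCP and whose axes are the flange's). Camera axes: x right, y up, looking along -z (the intrinsics and any distortion apply to the point x, -y, -z); pixel columns grow to the right and rows downward; lengths in m; the calibration is good to about 2 mm. The wrist camera is an equidistant fisheye: a pixel r from the principal point sees the ray r / f radians off the axis. A picture is of the moment at which its call begins: read the wrist's pose just before it. calibration takes no time and is no camera call.
A pose or a line that the arm cannot do raises robot.PlanningError and nothing moves.
- workorder.close_job(): hands the job in, once; it reports no verdict.
Trained networks look in the newest picture that a camera, given by its name, has taken for a name from the list of things; names that differ only in an ending like _2 or _b are one class to them, and where a whole thing is asked for, a point or a joint stands for the part that bears it (a point fixed in the world has none). Each returns a list of dicts, best first, with "p" (0 to 1); they miss things now and then, are a little off and sometimes report something else, mostly with a low value. They report only what shows in the picture. A call takes as long as a camera call. They do not tell look-alikes from the thing itself.
- recognise(label, camera): "rect" ([centre column, centre row, width, height] in pixels, round what is visible of it).
Readings, each from a call of its own:
- robot.current_time_s(): time.
- robot.current_joint_positions(): joint angles.
- robot.current_dq(): joint speeds.
- robot.current_joint_torque(): joint torques, N m.
- robot.current_tool_pos(): TCP position.
- robot.current_eef_rot(): TCP orientation.
- robot.current_contact_force(): force on the tool from outside, world axes, zero at the start.
- robot.current_torque(): the same for the moment, N m.
- robot.current_finger_gap(): opening from 0.0 (shut) to 1.0 (fully open).
Only numpy, scipy, OpenCV 4.12 (cv2) and the standard library are available. Lean on these libraries where they do the work, as an engineer would, in place of code of your own. Each camera call takes 0.05 s, during which the arm holds its last target.

### The job

Loosen the lock ring by its red-pinned lever, turn the black knob until the brass stop just touches the edge of the glass pane without pressing hard on it, then swing the lever back until the lock ring is firmly tight again, but do not overstrain it. The stop must be left touching the glass with the ring tight; keep the gripper off the pane, leave it where it lies, and do not disturb the wheel, tumbler and jar.

Things in the scene. Friction and masses are not known exactly. Their poses are not given: they have to be found in the camera images.
- rest: teal cast pane rest fixed to the bench, bed 250 x 280 x 24 mm (x -80 to 170, y -150 to 130). Origin: on the common upright axis of knob and lock ring, at bench level; x towards the pane's side (away from the robot, within its yaw), y to the side the stop comes from, z up. Dark housing of radius 38 mm about the axis up to z 54 mm; rail, stop, pane and back stop around x = 100 mm, all below z 60 mm
- lock_ring (a joint): angle of the steel lock ring (radius 33 mm, z 56 to 68 mm) about the rest's axis, rad, growing anticlockwise from above. Growing loosens, clockwise tightens. Starts tight, near 0 to 0.1; at 0 its lever points along -x of the rest. Range -0.8 to 1.0; stays where left; free beyond 0.5. After the knob is turned it bites further clockwise than before, by up to 0.5 rad: that must be felt
- lock_pin (a point): grasp point on the round red upright pin at the end of the lock ring's lever: pin of 14 mm diameter, 85 mm from the rest's axis, top at z 106 mm, this point at z 95 mm; top of the lever arm below it at z 68 mm. The pin circles round the rest's axis as the ring turns
- ring_axis (a point): centre of the lock ring, on the rest's axis, z 62 mm. How the ring feels, moved slowly at the pin: about 5 N of drag when free; once the clamp bites, rising by some 25 N per rad; firmly tight at 9 to 11 N; overstrained beyond about 14 N. Let go, it may spring back by up to 0.2 rad and stays tight
- adjuster (a joint): angle of the black knob about the rest's axis, rad, growing clockwise from above; 0 to 0.4 at the start, range -0.2 to 2.2. Growing drives the stop towards the pane, 16 mm per rad. Held fast while the ring is tight (to over 0.5 N m). With the ring loose it turns with about 0.08 N m of friction and stays where left; pressing the stop on the glass with F newtons adds 0.016 x F N m
- adjuster_grip (a point): grasp point on the knob's bar, on the axis, at z = 101 mm: bar 46 mm long, 14 mm thick, z 78 to 112 mm, on a disc of 26 mm radius. Its x axis runs along the bar and y across it (the way to grip); at joint 0 the axes are those of the rest
- stop_face (a point): middle of the brass face of the sliding stop that meets the pane's edge (face 60 mm wide, z 26 to 50 mm over the bench; this point at z = 29 mm, x 100 mm in the rest's frame). It moves along -y of the rest as the knob's angle grows
- pane: loose green glass pane, 110 x 70 x 10 mm (x, y, z), 0.19 kg, lying flat on the bed against the fixed back stop. Origin: centre of its underside; axes as the rest's. The edge that the stop must meet is at +35 mm along its y. More than 18 N from the stop chips it
- clamp_shoe: copper clamp shoe inside the housing, driven by the lock ring on to a drum on the knob's shaft; not reachable, nothing to handle. Its force on the drum is the tightness of the ring: 0 when loose, over 15 N when tight, over 110 N when overstrained
- wheel: bystander: orange grinding wheel lying flat, 100 mm in diameter, 22 mm high; origin at the centre of its underside
- tumbler: bystander: amber glass tumbler, 72 mm wide, 85 mm high; origin at the centre of its underside
- jar: bystander: closed jar of grinding grit, 64 mm wide, 80 mm high; origin at the centre of its underside
- stop: the brass face of the stop, sprung on its grey carriage: it gives by 1 mm per 8 N, so turning the knob on by 0.1 rad after first touch presses it on the glass with about 13 N. Its origin coincides with the rest's as the knob reads 0 and moves along -y of the rest with it
Things that resemble listed ones, but are neither listed nor needed, are in the scene too. What is meant by the pane is not orange, and is the smaller of those in its own colour.

How it is judged (in metres and radians):
On the way, in this order (a step that is already met when the one before it is completed fails the run):
1. the lock ring is loosened: nothing presses on the drum (contact force between clamp_shoe and anything else below 3 N), for 0.2 s.
2. the stop touches the pane, the ring still loose (y of stop_face in the frame of pane below 0.0365 m and contact force between stop and pane above 0.5 N and contact force between clamp_shoe and anything else below 5 N), for 0.2 s.
3. the lock ring is tight again with the stop at the glass (contact force between clamp_shoe and anything else above 15 N and y of stop_face in the frame of pane below 0.0365 m and contact force between stop and pane above 0.5 N), for 0.3 s.
At the end, for the whole second after the job is handed in: The brass stop's face touches the pane's edge (over 0.5 N, within 1.5 mm), the ring is tight (clamp force over 15 N), the pane lies within 4 mm of where it began and is at rest (all of step 3 and distance of pane from where it was at the start of the episode below 0.004 m and linear speed of pane below 0.02 m/s).
It fails at once if the stop presses on the pane with more than 18 N (contact force between stop and pane above 18 N).
It fails at once if the lock ring is overstrained (clamp force over 110 N) (contact force between clamp_shoe and anything else above 110 N).
It fails at once if the robot touches the pane with more than 2 N (contact force between any of the fingers, the arm and pane above 2 N).
It fails at once if the pane is shifted by more than 8 mm (distance of pane from where it was at the start of the episode above 0.008 m).
It fails at once if the wheel, tumbler or jar is moved by more than 20 mm (distance of any of wheel, tumbler, jar from where it was at the start of the episode above 0.02 m).
It also fails if it takes over 69 s, if anything falls off the work surface, if the arm or the gripper's body presses on something with over 40 N, if the wrist force passes 120 N, or if a joint passes its speed limit or range.

## Working session

There is one attempt and no reset: what is moved stays moved. The work goes in short steps, each a Python script; the robot and the scene stay as the last script left them, time stands still between calls to the robot, and variables do not carry over. Pictures are saved under pics/ and viewed, and the job is handed in when it is done.

```bash
mkdir -p pics; ls; python3 - <<'E'
from station import robot, fingers, vision, workorder, recognise
import cv2
print(robot.current_time_s())
for n in ["scene","top","wrist"]:
    im=vision.grab_frame(n); cv2.imwrite(f"pics/{n}0.png",im[:,:,::-1])
    print(n,vision.calibration(n))
    for l in ["rest","lock_pin","adjuster_grip","pane","stop","wheel","tumbler","jar"]:
        try: print(l,[(d['p'],d['rect']) for d in recognise(l,n)][:3])
        except Exception as e: print(l,e)
print(robot.current_time_s())
E
```

```text
pics
0.0
scene {'mtx': array([[348.56635587,   0.        , 258.28166931],
       [  0.        , 348.56635587, 194.25120089],
       [  0.        ,   0.        ,   1.        ]]), 'extrinsics': array([[-0.32635276,  0.94524466,  0.00253133,  0.18627013],
       [-0.6027898 , -0.21017895,  0.76972025,  0.33293101],
       [ 0.72810599,  0.24967447,  0.63837632, -1.24150142],
       [ 0.        ,  0.        ,  0.        ,  1.        ]])}
rest [(0.86, [285.1, 209.1, 152.1, 127.5])]
lock_pin [(0.68, [302.6, 168.3, 27.5, 49.2])]
adjuster_grip [(0.72, [303.5, 170.5, 19.2, 27.8])]
pane [(0.92, [252.6, 216.6, 55.1, 42.6]), (0.87, [255.4, 315.4, 106.4, 88.0]), (0.62, [138.4, 183.9, 49.8, 31.3])]
stop [(0.54, [276.8, 216.2, 17.7, 28.7])]
wheel [(0.89, [403.9, 245.3, 55.5, 39.6])]
tumbler [(0.83, [391.5, 176.1, 39.2, 45.0])]
jar [(0.62, [301.9, 168.1, 28.9, 46.4]), (0.6, [204.8, 179.2, 30.8, 44.9])]
top {'mtx': array([[369.08004727,   0.        , 256.9808747 ],
       [  0.        , 369.08004727, 189.77189319],
       [  0.        ,   0.        ,   1.        ]]), 'extrinsics': array([[-0.02313564
[... 600 characters left out ...]
l [(0.57, [141.8, 196.6, 41.8, 40.1])]
tumbler [(0.82, [150.6, 269.4, 29.9, 29.1])]
jar []
wrist {'mtx': array([[297.31863964,   0.        , 251.96138418],
       [  0.        , 297.31863964, 194.53194228],
       [  0.        ,   0.        ,   1.        ]]), 'T_tool_cam': array([[ 5.76568523e-04,  9.64484060e-01,  2.64140428e-01,
         6.63031906e-02],
       [ 9.99999834e-01, -5.61257672e-04, -1.33430345e-04,
         5.45066006e-04],
       [ 1.95594005e-05,  2.64140460e-01, -9.64484223e-01,
        -1.25830214e-01],
       [ 0.00000000e+00,  0.00000000e+00,  0.00000000e+00,
         1.00000000e+00]])}
rest []
lock_pin []
adjuster_grip []
pane []
stop []
wheel []
tumbler []
jar []
1.35
```

```bash
python3 - <<'E'
import cv2
a=cv2.imread("pics/top0.png")[120:300,140:330]; cv2.imwrite("pics/top0c.png",cv2.resize(a,None,fx=3,fy=3,interpolation=cv2.INTER_CUBIC))
a=cv2.imread("pics/scene0.png")[120:300,180:380]; cv2.imwrite("pics/scene0c.png",cv2.resize(a,None,fx=3,fy=3,interpolation=cv2.INTER_CUBIC))
E
```

```text
(no output)
```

View pics/top0.png

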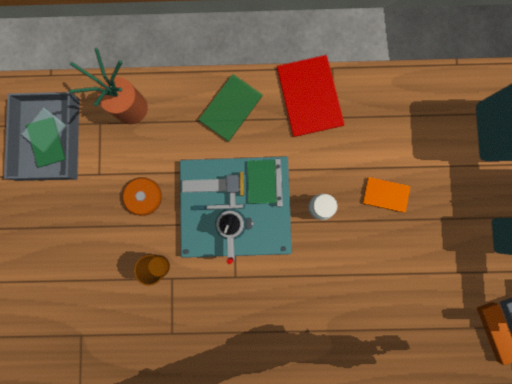

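```bash
sleep 1
```

```text
(no output)
```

View pics/top0c.png

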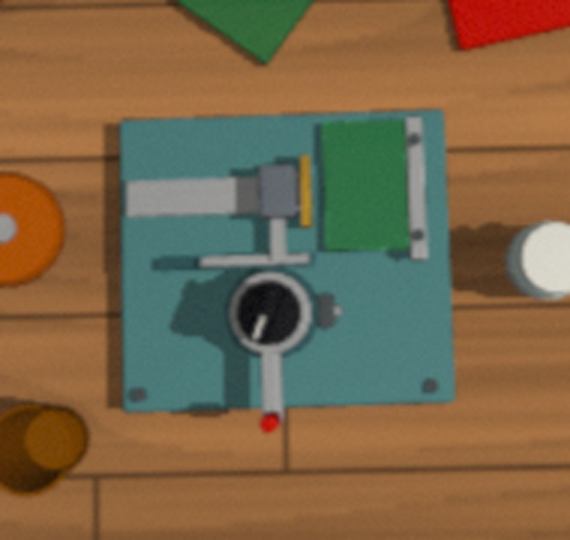

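View pics/scene0c.png

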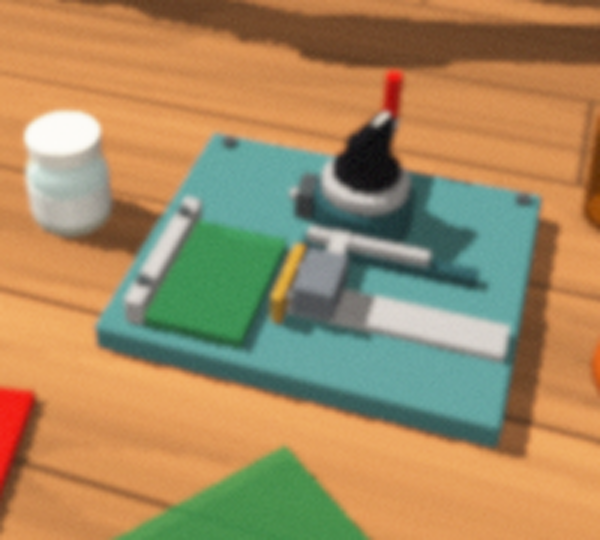

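View pics/scene0.png

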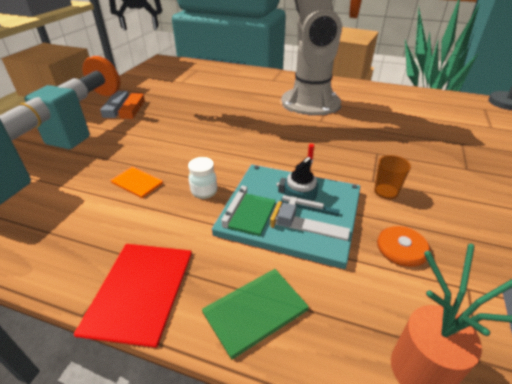

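```bash
cat > h.py <<'E'
import numpy as np, cv2
from scipy.optimize import least_squares
from scipy.spatial.transform import Rotation as Ro
def proj(c,P):
    P=np.atleast_2d(P); E=c['extrinsics']; p=P@E[:3,:3].T+E[:3,3]; K=c['mtx']
    return np.c_[K[0,0]*p[:,0]/-p[:,2]+K[0,2], K[1,1]*-p[:,1]/-p[:,2]+K[1,2]]
def projw(c,P,T):  # wrist fisheye, T tool->world 4x4
    M=np.linalg.inv(T@c['T_tool_cam']); p=np.atleast_2d(P)@M[:3,:3].T+M[:3,3]
    v=np.c_[p[:,0],-p[:,1],-p[:,2]]; r=np.hypot(v[:,0],v[:,1]); th=np.arctan2(r,v[:,2])
    K=c['mtx']; return np.c_[K[0,0]*th*v[:,0]/r+K[0,2], K[1,1]*th*v[:,1]/r+K[1,2]]
def restT(q,P):
    c,s=np.cos(q[2]),np.sin(q[2]); P=np.atleast_2d(P)
    return np.c_[q[0]+c*P[:,0]-s*P[:,1], q[1]+s*P[:,0]+c*P[:,1], P[:,2]]
E
python3 - <<'E'
from station import robot, fingers, vision
from h import *
ct=vision.calibration("top"); cs=vision.calibration("scene")
C=np.array([[.17,.13,.024],[.17,-.15,.024],[-.08,-.15,.024],[-.08,.13,.024]])
pt=np.array([[121,121],[442,110],[454,400],[125,411]])/3.+[140,120]
ps=np.array([[500,430],[100,325],[217,135],[540,200]])/3.+[180,120]
for mode in (1,2,3):
    f=lambda q:np.concatenate(([(proj(ct,restT(q,C))-pt).ravel()] if mode&1 else [])+([(proj(cs,restT(q,C))-ps).ravel()] if mode&2 else []))
    r=least_squares(f,[.55,0,0]); print(mode,r.x,np.abs(r.fun).max())
q=r.x
# pin angle
for a in (-.1,0,.1,.2):
    P=restT(q,[-.085*np.cos(a),-.085*np.sin(a),.106]); print(a,(proj(ct,P)-[140,120])*3,(proj(cs,P)-[180,120])*3)
print(proj(ct,restT(q,[0,0,.112])),proj(cs,restT(q,[0,0,.112])))
print(robot.current_tool_pos(),robot.current_eef_rot(),robot.current_finger_gap(),robot.current_contact_force(),robot.current_torque(),robot.current_time_s())
E
```

```text
1 [0.54288402 0.09282479 0.01004871] 0.903091971294856
2 [0.54823712 0.09650309 0.00250226] 2.9196834469185546
3 [0.54501853 0.09474078 0.00652592] 2.853490427354103
-0.1 [[255.12688296 421.04947077]] [[406.35493657  74.29111284]]
0 [[266.24625594 421.2919146 ]] [[395.71699527  72.15243847]]
0.1 [[277.34262019 420.40668157]] [[384.90719577  70.56703601]]
0.2 [[288.30196828 418.40271484]] [[374.009479    69.54347837]]
[[227.68439535 223.15272708]] [[303.9679239  161.37393765]]
[ 0.20035293 -0.51223441  0.24831948] [1.79997058e+02 1.44091657e-03 2.13617157e+01] 1.0003869170110757 [-0.90110383 -0.60841818  0.08889393] [ 0.02576193 -0.00762883  0.01158706] 1.35
```

```bash
python3 - <<'E'
from station import robot, fingers, vision, recognise
from h import *
t0=robot.current_time_s()
robot.move_to([0.47,0.095,0.25],[180,0,0.4])
fingers.gripper_to(0.4,30)
robot.pause(0.2)
print(robot.current_time_s()-t0, robot.current_finger_gap())
p=robot.current_tool_pos(); o=robot.current_eef_rot()
im=vision.grab_frame("wrist"); cv2.imwrite("pics/w1.png",im[:,:,::-1])
for l in ["lock_pin","adjuster_grip","pane","stop"]: print(l,[(d['p'],d['rect']) for d in recognise(l,"wrist")][:3])
print(p,o,robot.current_joint_positions(),robot.current_contact_force(),robot.current_torque())
import json; json.dump([list(p),list(o)],open("w1.json","w"))
a=im[:,:,::-1]; cv2.imwrite("pics/w1c.png",cv2.resize(a,(800,600),interpolation=cv2.INTER_CUBIC))
E
```

```text
3.1167000000000002 0.3958141266245994
lock_pin [(0.78, [252.1, 141.2, 63.4, 126.6]), (0.62, [86.6, 62.6, 64.7, 69.7])]
adjuster_grip [(0.56, [254.2, 109.5, 50.4, 53.8])]
pane [(0.81, [322.4, 38.7, 60.5, 70.0])]
stop [(0.73, [281.9, 25.6, 9.3, 51.3])]
[0.46999528 0.09502189 0.25000359] [ 1.79999322e+02 -9.47861549e-04  4.03931784e-01] [  27.47911922   14.99480222  -49.76211051   95.55142022   11.79863823
   74.94277905 -114.00472851] [-0.04804278 -0.37573518 -0.06211552] [ 0.04333975 -0.03412135 -0.02108642]
```

View pics/w1c.png

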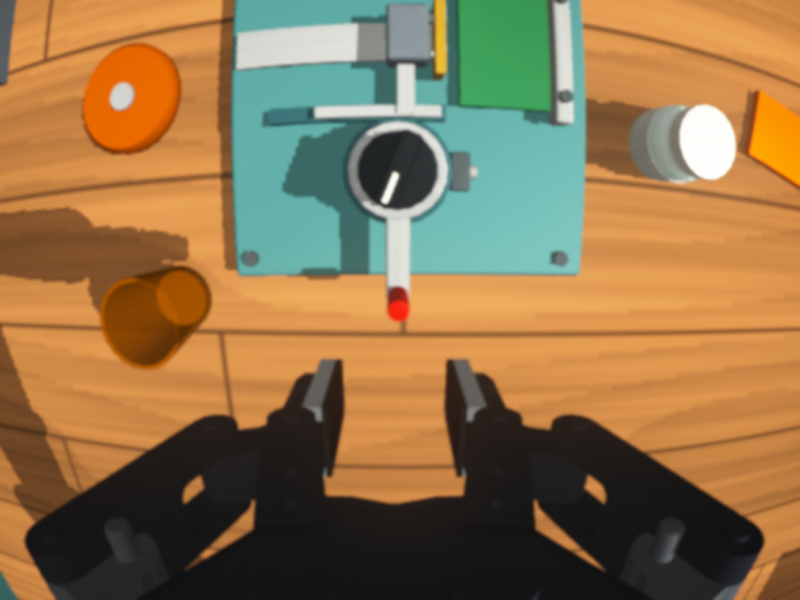

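```bash
python3 - <<'E'
from station import robot, fingers, vision
from h import *
import json
ct=vision.calibration("top"); cs=vision.calibration("scene"); cw=vision.calibration("wrist")
p,o=json.load(open("w1.json")); T=np.eye(4); T[:3,:3]=Ro.from_euler('xyz',o,degrees=True).as_matrix(); T[:3,3]=p
C=np.array([[.17,.13,.024],[.17,-.15,.024],[-.08,-.15,.024],[-.08,.13,.024]])
pt=np.array([[121,121],[442,110],[454,400],[125,411]])/3.+[140,120]
ps=np.array([[500,430],[100,325],[217,135],[540,200]])/3.+[180,120]
pw=np.array([[580,274],[237,274],[398,170],[398,310]])*.64   # BR,BL, ring centre(z68), pin top
def fw(q):
    P=np.r_[restT(q,[[-.08,-.15,.024],[-.08,.13,.024],[0,0,.068]]),restT(q,[-.085*np.cos(q[3]),-.085*np.sin(q[3]),.106])]
    return (projw(cw,P,T)-pw).ravel()
r=least_squares(fw,[.545,.0947,0.006,0]); print(r.x,r.fun.round(2))
f=lambda q:np.r_[fw(q)*1.5,(proj(ct,restT(q,C))-pt).ravel(),(proj(cs,restT(q,C))-ps).ravel()*.5]
r=least_squares(f,[.545,.0947,0.006,0]); print(r.x,r.fun.round(2)); q=r.x
print(restT(q,[-.085*np.cos(q[3]),-.085*np.sin(q[3]),.106]))
# stop face & pane edge
print(projw(cw,restT(q,[[.1,0.02,.05],[.1,-.0,.05]]),T)/.64)
for y in (0,20,40,60,-30,-60): print(y,robot.inverse_kinematics([.545,.094,.101],[180,0,y]))
E
```

```text
[ 0.54414954  0.09193003  0.00987519 -0.00611358] [ 0.64  0.82 -0.75  1.01  0.11 -1.08  0.   -0.29]
[ 0.54409352  0.0922137   0.01068347 -0.00358848] [ 0.73  1.15 -1.35  1.71 -0.26 -1.54  0.   -0.35 -0.67 -1.21  0.98 -1.41
  1.14  0.26 -0.58  0.3   0.09 -1.02 -1.8  -0.5  -1.1  -1.42  0.25 -1.63]
[[0.45909566 0.09161063 0.106     ]]
[[368.36421062  32.00798683]
 [397.03407448  31.68395985]]
0 [  19.84268139   32.4389698   -44.27813831   96.51959437   25.22551382
   61.4853318  -122.28526001]
20 [  21.69460118   33.50921716  -47.30099703   96.45386941   27.28989718
   62.24225255 -103.91750729]
40 [ 23.41913911  34.6408663  -50.21998798  96.39392599  29.34198439
  63.0594613  -85.52865969]
60 [ 25.05794603  35.86241653 -53.10966065  96.33815085  31.4317069
  63.96053789 -67.15688989]
-30 [  16.84643407   30.96513269  -39.5789759    96.62870045   22.13346824
   60.46902411 -149.82041589]
-60 [ -12.15488881   25.34662786    0.80408836   97.79551323   -0.41108146
   56.86071688 -161.20346656]
```

```bash
cat >> h.py <<'E'
Q=np.array([0.5441,0.0921,0.0105])
def pin(a,z=.093): return restT(Q,[-.085*np.cos(a),-.085*np.sin(a),z])[0]
def tang(a): a=a+Q[2]; return np.array([np.sin(a),-np.cos(a),0])  # direction of growing ring angle
E
python3 - <<'E'
from station import robot, fingers, vision
from h import *
t0=robot.current_time_s()
D=lambda a:[180,0,float(np.degrees(a+Q[2]))]
fingers.gripper_to(0.27)
robot.line_to(pin(0,.15),D(0),velocity=.2)
f0=np.array(robot.current_contact_force())
print(robot.line_to(pin(0),velocity=.1,f_stop=6), robot.current_tool_pos(),robot.current_finger_gap(),robot.current_time_s()-t0,f0)
p=robot.current_tool_pos()
im=vision.grab_frame("wrist"); cv2.imwrite("pics/w2.png",im[:,:,::-1])
for a in np.arange(.1,.71,.1):
    robot.line_to(pin(a),D(a),velocity=.05)
    f=np.array(robot.current_contact_force())-f0
    print(round(a,2),f.round(2),"tan",round(f@tang(a),2),robot.current_time_s()-t0)
im=vision.grab_frame("wrist"); cv2.imwrite("pics/w3.png",im[:,:,::-1])
E
python3 -c "
import cv2,numpy as np
cv2.imwrite('pics/w23.png',np.hstack([cv2.resize(cv2.imread('pics/w%d.png'%i),(400,300)) for i in (2,3)]))"
```

```text
False [0.45975824 0.09153115 0.09362047] 0.26761606256716214 1.6332999999999993 [-0.56951699 -0.03471462  1.14766955]
0.1 [0.72 2.34 0.47] tan -2.24 2.0
0.2 [0.6  5.1  1.47] tan -4.87 2.3165999999999993
0.3 [0.41 4.73 1.74] tan -4.38 2.6332999999999993
0.4 [1.7  4.43 0.34] tan -3.38 2.9499999999999993
0.5 [ 0.72  4.02 -0.66] tan -3.15 3.2665999999999995
0.6 [ 1.18  4.57 -0.46] tan -3.07 3.5833000000000004
0.7 [ 1.32  4.35 -1.77] tan -2.43 3.8999999999999995
```

View pics/w23.png

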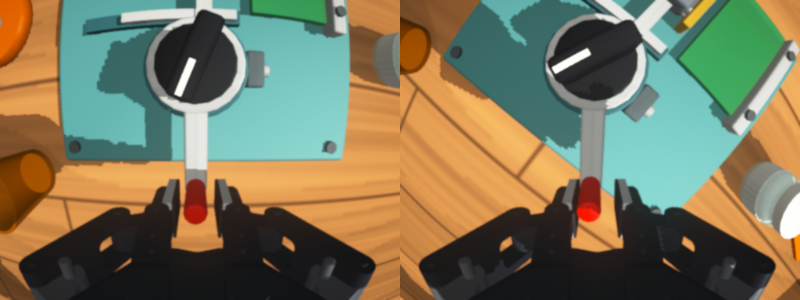

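```bash
python3 - <<'E'
from station import robot, fingers, vision
from h import *
t0=robot.current_time_s()
a=.7
robot.line_to(pin(a,.15),velocity=.2)
A=restT(Q,[0,0,.15])[0]
fingers.gripper_to(0.5)
robot.move_to(A,[180,0,157.6])
print(robot.current_time_s()-t0,robot.current_joint_positions())
robot.pause(.1)
f0=np.array(robot.current_contact_force()); m0=np.array(robot.current_torque())
print(f0,m0)
im=vision.grab_frame("wrist"); cv2.imwrite("pics/w4.png",im[:,:,::-1])
im=vision.grab_frame("top"); cv2.imwrite("pics/t4.png",cv2.resize(im[120:300,140:330,::-1],None,fx=2,fy=2))
im=vision.grab_frame("wrist")
print(robot.current_tool_pos(),robot.current_eef_rot(),robot.current_time_s())
E
python3 -c "
import cv2,numpy as np
cv2.imwrite('pics/w4c.png',np.hstack([cv2.resize(cv2.imread('pics/w4.png'),(480,360)),cv2.resize(cv2.imread('pics/t4.png'),(320,360))]))"
```

```text
2.2832999999999988 [ 34.30473378  42.35112497 -72.62973198  93.070426    41.48181796
  76.11172233  22.80634243]
[-0.87728934  0.82143116  0.32040895] [0.00380245 0.07349662 0.0171581 ]
[0.54407847 0.09195258 0.150087  ] [-1.79985360e+02  1.67314006e-02  1.57581337e+02] 11.2
```

View pics/w4c.png

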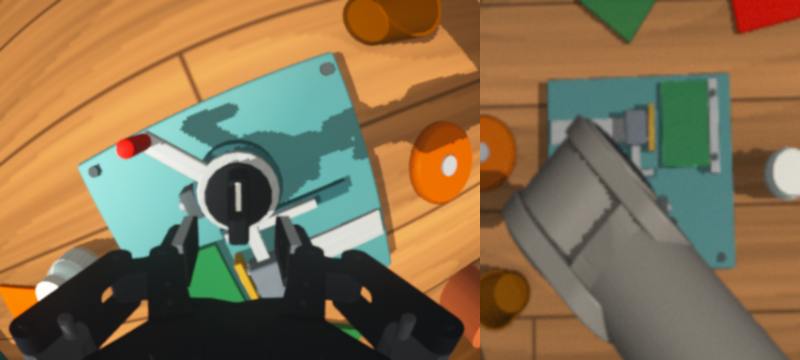

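```bash
python3 - <<'E'
from station import robot, fingers, vision
from h import *
t0=robot.current_time_s()
A=restT(Q,[0,0,.101])[0]
print(robot.inverse_kinematics(A,[180,0,157.6]))
print(robot.inverse_kinematics(A,[180,0,110]))
try:
    print(robot.line_to(A,[180,0,157.6],velocity=.1,f_stop=8))
except Exception as e: print(repr(e))
print(robot.current_tool_pos(),robot.current_joint_positions(),robot.current_time_s()-t0)
E
```

```text
[ 33.10820572  45.10742798 -69.87301191  96.2860302   44.58627771
  71.36221848  20.66466578]
[ 28.82377582  38.98701289 -59.82611901  96.4177667   36.4242734
  66.35143892 -20.86874779]
False
[0.54416547 0.09235317 0.10100745] [ 33.10818394  45.14266648 -69.91182402  96.2718591   44.60404757
  71.37346142  20.65196618] 0.6417000000000002
```

Now grip and turn in small wrist steps while reading the moment.

```bash
cat > turn.py <<'E'
from station import robot, fingers
from h import *
def read(n=3):
    M=[];F=[]
    for _ in range(n):
        M.append(robot.current_torque()); F.append(robot.current_contact_force()); robot.pause(.02)
    return np.mean(F,0),np.mean(M,0)
def turn(dr):
    j=list(robot.current_joint_positions()); 
E
python3 - <<'E'
from station import robot, fingers
from turn import *
t0=robot.current_time_s()
print(read())
fingers.gripper_to(0.0,50); print(robot.current_finger_gap())
print(read())
j0=np.array(robot.current_joint_positions())
for d in (3,6,12,18,24):
    j=j0.copy(); j[6]-=d; robot.move_j(list(j))
    f,m=read(); print(d,f.round(2),m.round(4),robot.current_eef_rot()[2],round(robot.current_time_s()-t0,2))
import json; json.dump(list(j0),open("j0.json","w"))
E
```

```text
(array([ 0.3030736 , -0.25556059, -0.00762116]), array([ 0.02103803, -0.0118197 , -0.01378115]))
0.15446513373737045
(array([0.2398123 , 1.49228442, 2.26218414]), array([ 0.21693125, -0.06743431, -0.06885302]))
3 [0.17 0.87 0.74] [ 0.0905 -0.0017 -0.08  ] 154.6573105954906 0.77
6 [0.64 0.59 1.62] [ 0.065   0.0154 -0.0556] 151.68257679860866 1.07
12 [-0.05 -0.3   1.83] [-0.0409  0.1375 -0.0908] 145.76228876019397 1.37
18 [-0.42 -0.35  2.38] [-0.1365  0.2444 -0.0933] 139.79288023398084 1.67
24 [-1.1  -1.11  3.53] [-0.3202  0.3903 -0.0707] 133.79927794789637 1.97
```

```bash
python3 - <<'E'
from station import robot, fingers, vision
from turn import *
im=vision.grab_frame("wrist"); cv2.imwrite("pics/w5.png",cv2.resize(im[:,:,::-1],(400,300)))
im=vision.grab_frame("top"); cv2.imwrite("pics/t5.png",cv2.resize(im[140:230,190:310,::-1],(400,300),interpolation=cv2.INTER_CUBIC))
cv2.imwrite("pics/wt5.png",np.hstack([cv2.imread("pics/w5.png"),cv2.imread("pics/t5.png")]))
print(robot.current_time_s(),read())
E
```

```text
13.9083 (array([-1.82721165, -1.45609881,  3.86881773]), array([-0.36473019,  0.49768962,  0.05825553]))
```

View pics/wt5.png

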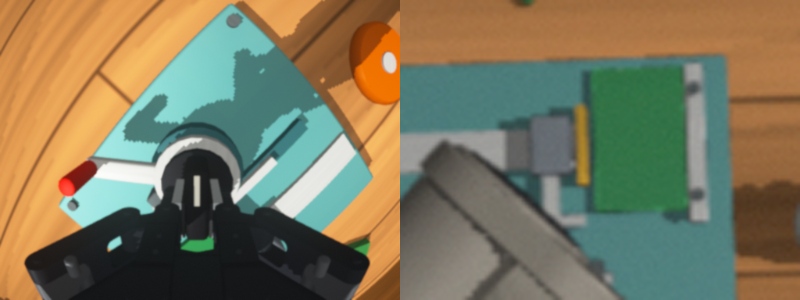

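```bash
cat > step.py <<'E'
import sys,json
from turn import *
def go(ds,lim,n=6):
    j0=np.array(json.load(open("j0.json"))); t0=robot.current_time_s()
    for d in ds:
        j=j0.copy(); j[6]-=d; robot.move_j(list(j))
        M=[]
        for _ in range(n): M.append(robot.current_torque()[2]); robot.pause(.02)
        f=np.array(robot.current_contact_force())
        print(round(d,2),"mz",np.round(np.mean(M),3),np.round(np.std(M),3),f.round(1),round(j0[6]-robot.current_joint_positions()[6],2),round(robot.current_time_s(),2))
        if abs(np.mean(M))>lim: break
E
python3 - <<'E'
from step import *
go([25,26,27,28,29,30],.17)
E
```

```text
25 mz -0.008 0.018 [-2.7 -2.5  4.5] 24.98 14.31
26 mz -0.052 0.019 [-3.5 -2.5  4.5] 26.01 14.66
27 mz -0.027 0.013 [-2.  -1.9  5.5] 27.0 15.01
28 mz -0.034 0.026 [-3.3 -2.7  5.2] 28.01 15.36
29 mz -0.036 0.012 [-2.7 -2.5  5.5] 29.0 15.71
30 mz -0.029 0.027 [-3.6 -2.6  4.8] 30.01 16.06
```

```bash
python3 - <<'E'
from step import *
from station import vision
im=vision.grab_frame("top"); cv2.imwrite("pics/t6.png",cv2.resize(im[150:220,220:300,::-1],(800,700)[:2],interpolation=cv2.INTER_CUBIC)[:600])
go([31,32,33],.14)
E
```

```text
31 mz -0.041 0.025 [-2.8 -2.5  4.3] 31.01 16.46
32 mz -0.048 0.039 [-3.4 -2.   5.5] 32.01 16.81
33 mz -0.046 0.036 [-3.2 -2.3  5.8] 33.01 17.16
```

View pics/t6.png

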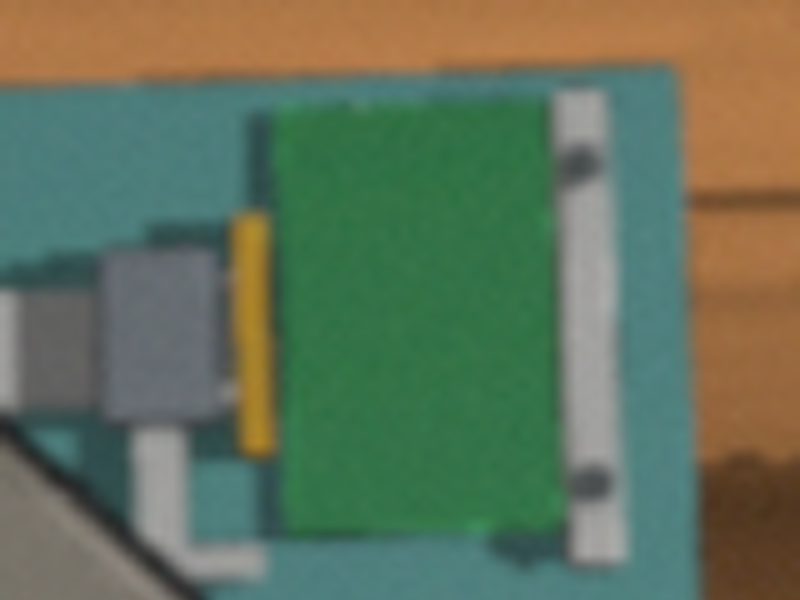

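```bash
python3 - <<'E'
from step import *
go([34,35,36,37],.11,8)
E
```

```text
34 mz -0.047 0.013 [-2.8 -2.5  5.8] 34.01 17.54
35 mz -0.02 0.028 [-3.6 -2.2  5.5] 35.01 17.93
36 mz -0.055 0.025 [-4.1 -3.1  5.2] 36.01 18.31
37 mz -0.028 0.033 [-3.8 -3.4  4.5] 37.01 18.69
```

```bash
python3 - <<'E'
from step import *
go([38,39,40],.11,8)
from station import vision
im=vision.grab_frame("top"); a=cv2.resize(im[160:200,230:260,::-1],(390,520),interpolation=cv2.INTER_CUBIC)
im=vision.grab_frame("scene"); b=cv2.resize(im[195:235,255:295,::-1],(400,520),interpolation=cv2.INTER_CUBIC)
cv2.imwrite("pics/t7.png",np.hstack([a,b]))
E
```

```text
38 mz -0.044 0.021 [-3.5 -3.1  5.3] 38.01 19.07
39 mz -0.038 0.017 [-4.3 -2.8  5.9] 39.01 19.46
40 mz -0.046 0.032 [-4.6 -3.2  5.4] 40.0 19.84
```

View pics/t7.png

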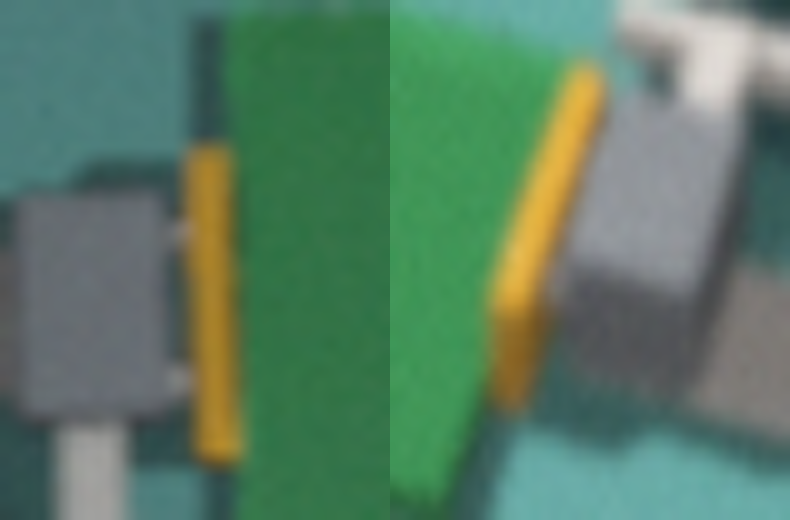

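```bash
cat >> step.py <<'E'
def go2(ds,lo,hi,n=10):
    j0=np.array(json.load(open("j0.json")))
    for d in ds:
        j=j0.copy(); j[6]-=d; robot.move_j(list(j))
        M=[]
        for _ in range(n): M.append(robot.current_torque()[2]); robot.pause(.02)
        f=np.array(robot.current_contact_force()); m=np.mean(M)
        print(round(d,2),"mz",np.round(m,3),np.round(np.std(M),3),f.round(1),round(robot.current_time_s(),2))
        if m<lo or m>hi: break
E
python3 - <<'E'
from step import *
go2([40.7,41.4,42.1,42.8],-.1,0.01)
E
```

```text
40.7 mz -0.0 0.026 [-3.9 -3.1  6.3] 20.36
41.4 mz 0.011 0.022 [-4.5 -2.3  6.2] 20.77
```

```bash
python3 - <<'E'
from step import *
go2([42.1,42.8,43.3],-.1,0.1)
E
```

```text
42.1 mz 0.034 0.026 [-3.3 -3.3  5.7] 21.19
42.8 mz 0.065 0.024 [-4.8 -3.5  6.7] 21.61
43.3 mz 0.099 0.028 [-4.  -3.1  5.5] 22.02
```

```bash
python3 - <<'E'
from station import robot, fingers, vision
from turn import *
t0=robot.current_time_s()
D=lambda a:[180,0,float(np.degrees(a+Q[2]))]
fingers.gripper_to(0.45)
A=np.array(robot.current_tool_pos()); A[2]=.16
print(robot.line_to(A,velocity=.12))
fingers.gripper_to(0.27)
robot.move_to(pin(.68,.15),D(.68))
print(robot.current_joint_positions(),robot.current_time_s()-t0)
im=vision.grab_frame("wrist"); a=cv2.resize(im[:,:,::-1],(400,300))
im=vision.grab_frame("scene"); b=cv2.resize(im[195:235,255:295,::-1],(300,300),interpolation=cv2.INTER_CUBIC)
cv2.imwrite("pics/t8.png",np.hstack([a,b]))
E
```

```text
False
[ 39.06409118  24.89226411 -58.98003493 104.1032221   23.56009268
  64.40265478 -78.39202761] 2.2833000000000006
```

View pics/t8.png

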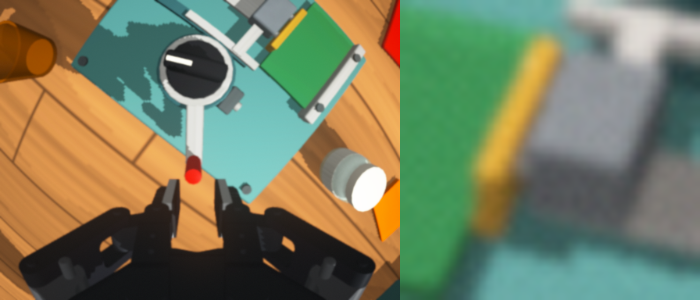

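```bash
cat > tight.py <<'E'
from turn import *
D=lambda a:[180,0,float(np.degrees(a+Q[2]))]
def tight(angs,f0,lim,n=8,v=.04,pr=True):
    out=[]
    for a in angs:
        robot.line_to(pin(a),D(a),velocity=v)
        F=[]
        for _ in range(n): F.append(robot.current_contact_force()); robot.pause(.015)
        F=np.array(F)-f0; f=F.mean(0); ft=f@tang(a)
        print(round(a,3),f.round(2),"tan",round(ft,2),"first",round(F[0]@tang(a),2),round(robot.current_time_s(),2))
        if ft>lim or np.hypot(f[0],f[1])>lim+2: print("LIM");break
E
python3 - <<'E'
from tight import *
from station import vision
robot.pause(.1)
f0,_=read(8)
print(f0,robot.line_to(pin(.68),velocity=.1,f_stop=6),robot.current_tool_pos())
import json; json.dump(list(f0),open("f0.json","w"))
tight(np.arange(.62,.19,-.07),f0,7.5)
E
```

```text
[-0.52812161 -0.09071648 -0.00878746] False [0.47894978 0.03823844 0.09330435]
0.62 [0.76 0.29 0.16] tan 0.22 first 0.78 25.77
0.55 [ 1.74 -2.49 -0.63] tan 3.04 first 2.71 26.2
0.48 [ 2.44 -4.4  -0.19] tan 5.03 first 4.49 26.63
0.41 [ 1.12 -4.53  1.8 ] tan 4.59 first 4.55 27.07
0.34 [ 0.19 -4.71  2.65] tan 4.49 first 4.59 27.5
0.27 [-0.26 -4.48  2.84] tan 4.23 first 4.3 27.93
0.2 [-0.54 -4.91  3.09] tan 4.69 first 4.58 28.37
```

```bash
python3 - <<'E'
from tight import *
import json
tight(np.arange(.14,-.36,-.05),np.array(json.load(open("f0.json"))),6.5)
E
```

```text
0.14 [-0.91 -4.6   3.13] tan 4.41 first 4.33 28.77
0.09 [-1.29 -4.46  3.2 ] tan 4.3 first 3.76 29.17
0.04 [-1.4  -4.24  2.8 ] tan 4.16 first 4.32 29.56
-0.01 [-1.38 -3.98  2.83] tan 3.98 first 3.25 29.95
-0.06 [-1.61 -4.46  2.58] tan 4.54 first 4.69 30.34
-0.11 [-1.86 -4.08  2.6 ] tan 4.25 first 4.61 30.73
-0.16 [-2.15 -4.26  2.6 ] tan 4.54 first 5.11 31.12
-0.21 [-2.65 -4.16  2.55] tan 4.6 first 4.56 31.52
-0.26 [-2.63 -4.65  2.37] tan 5.15 first 5.13 31.91
-0.31 [-2.78 -5.17  3.04] tan 5.76 first 4.96 32.3
```

```bash
python3 - <<'E'
from tight import *
import json
tight(np.arange(-.34,-.47,-.03),np.array(json.load(open("f0.json"))),9.0)
print(robot.current_joint_positions()[6])
E
```

```text
-0.34 [-3.16 -5.98  3.49] tan 6.68 first 6.34 32.68
-0.37 [-3.27 -6.54  4.51] tan 7.28 first 7.66 33.07
-0.4 [-3.59 -6.8   4.93] tan 7.66 first 7.61 33.45
-0.43 [-4.14 -7.3   5.34] tan 8.35 first 8.22 33.83
-0.46 [-4.77 -7.42  5.89] tan 8.75 first 8.32 34.22
-150.45040403068043
```

```bash
python3 - <<'E'
from tight import *
import json
tight([-.485,-.51],np.array(json.load(open("f0.json"))),9.6)
E
```

```text
-0.485 [-4.98 -7.87  6.28] tan 9.27 first 9.42 34.6
-0.51 [-5.25 -8.82  7.09] tan 10.25 first 10.1 34.98
LIM
```

```bash
python3 - <<'E'
from tight import *
from station import vision
robot.line_to(pin(-.47),velocity=.04)
fingers.gripper_to(0.5)
p=np.array(robot.current_tool_pos()); p[2]=.2; robot.line_to(p,velocity=.12)
robot.pause(.3)
print(robot.current_contact_force(),robot.current_time_s())
im=vision.grab_frame("wrist"); a=cv2.resize(im[:,:,::-1],(400,300))
im=vision.grab_frame("scene"); b=cv2.resize(im[195:235,255:295,::-1],(300,300),interpolation=cv2.INTER_CUBIC)
cv2.imwrite("pics/t9.png",np.hstack([a,b]))
im=vision.grab_frame("top"); cv2.imwrite("pics/t10.png",cv2.resize(im[120:300,140:330,::-1],(570,540),interpolation=cv2.INTER_CUBIC))
E
```

```text
[ 0.34781792  0.29415575 -0.36822839] 36.9
```

View pics/t9.png

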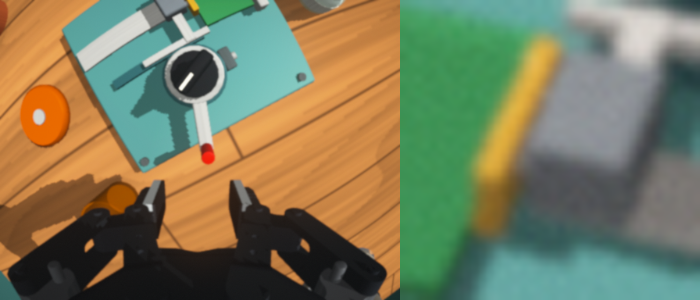

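View pics/t10.png

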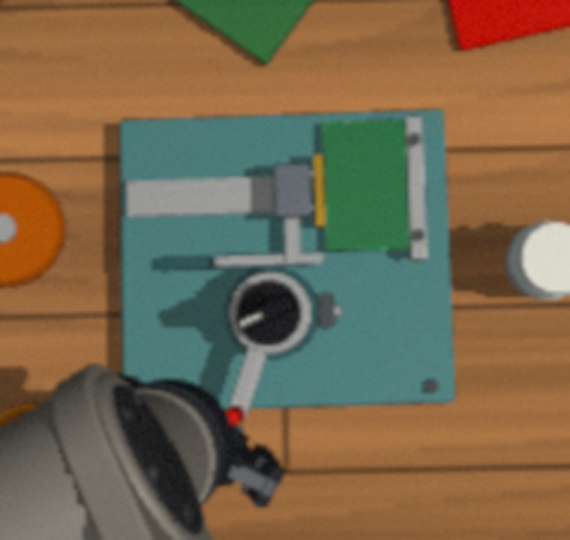

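```bash
python3 - <<'E'
from station import workorder, robot
workorder.close_job(); print(robot.current_time_s())
E
```

```text
the job is handed in; nothing more can be done
the job is handed in; nothing more can be done
```

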